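# Index and lock the swivel head for the wax tube

### The job

Stand the green wax tube upright in the square nest on top of the indexing swivel, and turn the swivel head anticlockwise (seen from above), click by click, until its red mark stands at the fixed red pointer, without ever going a whole click past it. Lock the head there by pushing the lock bolt fully in by its black knob, let go of everything, and leave the blue wax block and the pumice block where they are.

Things in the scene. Friction and masses are not known exactly. Their poses are not given: they have to be found in the camera images.
- swivel: Grey round base, 160 mm across, 10 mm thick, screwed to the bench; a 44 mm wide arm reaches 130 mm out along its -x and carries the lock bolt. Origin: centre of the underside, on the vertical turning axis (z up). Red pointer's post on its +y side (66 to 82 mm from the axis, 36 mm high); spring detent housing on its +x side (66 to 98 mm from the axis, 36 mm high).
- index_head (a joint): Angle (rad) of the head on the base, growing anticlockwise from above; 0 = red mark at the pointer. A spring detent holds it every 15 degrees (0.262 rad, 24 stations, black ticks); past halfway between two it snaps on to the next. It starts two to five clicks clockwise of the pointer (about -0.52 to -1.31). A click takes about 0.2 N m. No stop within 3 rad.
- nest (a point): Centre of the nest's floor: on the turning axis, on the head's top face (116 mm aluminium disc), 32 mm above the bench. It turns with the head: x along the two jaws, y across them and through the red mark. The nest is a 36 x 36 mm pocket between the jaws (16 mm high) and two end stops (8 mm high, 8 mm thick).
- head_mark (a point): Outer end of the red mark on the head's top face, 55 mm from the axis along the head's +y.
- pointer (a point): Tip of the fixed red pointer, 61.5 mm from the axis along the base's +y, 36 mm above the bench.
- lock_bolt (a joint): Travel (m) of the brass lock bolt: 0 = fully out, 0.014 = fully in (stop). It slides along the base's +x towards the axis, stays where left, takes about 2 N. Its tongue enters between the head's index pins, so it goes in only when the head stands in a station, and then holds the head. Starts 0 to 1 mm in.
- bolt_knob (a point): Centre of the top of the bolt's black upright knob, 60 mm above the bench; the knob is 14 mm in diameter from 34 to 56 mm above the bench, on a 10 mm neck down to 24 mm. It stands 104 mm from the axis along the base's -x when the bolt is out, 90 mm when in. The guide cheeks beside the bolt are 26 mm high.
- wax_tube: Green round wax tube, 30 mm in diameter, 35 mm high, standing upright on the bench; about 40 g. Origin: centre of the underside, z along its axis. Held by its upper 15 mm it clears the jaws when it stands in the nest.
- wax_block: Blue wax block, 34 x 62 x 22 mm, a bystander; origin at the centre of its underside.
- pumice_block: Grey pumice block, 42 x 60 x 27 mm, a bystander; origin at the centre of its underside.
- jaw_tops (a point): On the turning axis, at the height of the jaws' tops, 48 mm above the bench; axes as the nest. The two parallel steel jaws are each 60 mm long, 10 mm thick, 16 mm high, inner faces 36 mm and outer faces 56 mm apart, fixed to the head. The head can be turned by gripping across the outer faces from above.
There are look-alikes about, which are no part of the job. There is more than one size of the wax_tube; the job needs the largest.

How it is judged:
At the end, for the whole second after the job is handed in: The wax tube stands upright (within 7 degrees) and at rest on the nest floor (within 4 mm in height, 6 mm of the nest's centre), the head is within 3.4 degrees of the pointer's station, and the lock bolt is in to its stop (within 2.5 mm) (horizontal distance between wax_tube and nest below 0.006 m and z of wax_tube in the frame of nest between -0.004 and 0.004 m and angle between wax_tube's own z axis and vertical below 0.12 rad and linear speed of wax_tube below 0.02 m/s and value of joint index_head between -0.06 and 0.06 rad and value of joint lock_bolt above 0.0115 m); the robot touches nothing.
It fails at once if the head is turned a click past the pointer (value of joint index_head above 0.2 rad).
It fails at once if the blue wax block is moved more than 3 cm (distance of wax_block from where it was at the start of the episode above 0.03 m).
It fails at once if the pumice block is moved more than 3 cm (distance of pumice_block from where it was at the start of the episode above 0.03 m).
It also fails if it takes over 48 s, if anything falls off the work surface, if the arm or the gripper's body presses on something with over 40 N, if the wrist force passes 120 N, or if a joint passes its speed limit or range.

### The arm

A 6-joint arm with a two-finger parallel gripper is mounted at the origin on a cart in front of the work surface, level with it; the furniture and walls round the work are solid. World frame = base frame: x ahead of the robot, y to its left, z up, the work surface at z = 0. Lengths are in m, angles in rad, forces in N, time in s.
With the tool pointing down it reaches from about 0.35 to 0.925 m from the base axis. Payload 6.4 kg.
Tool frame: the origin (TCP) lies on the centre line of the jaws, within the pads' length; the fingertips stand 8 mm ahead of it and the grasp point (between the pads) lies 11 mm behind it; x points along the fingers, z is the direction in which the jaws open and shut, and the axes are right-handed (so a half turn about x gives the same grasp; the last joint's range is limited). The gripper opens to 94 mm and grips with 3 to 60 N. Pads are 16 mm wide; open, the fingers measure 119 mm over their backs; the gripper's body (75 mm by 177 mm) begins 78 mm behind the grasp point.
Start: joints at [1.088, 0.245, 1.558, -0, 1.339, -0.174], TCP at [0.198, 0.619, 0.213] pointing down, gripper open.
Joint ranges: [-3.13, 3.13], [-1.02, 2.26], [0.13, 2.54], [-0.95, 4.09], [0.21, 2.88], [-2.74, 2.74]. Speed limits (rad/s): [2.57, 2.57, 3.14, 3.14, 3.14, 3.14].

### API

Orientations are given as a 3x3 rotation matrix whose columns are the frame's x, y, z axes.
In Python, from station import sense, grab_frame, camera_model, close_job gives the robot as it stands.
- The arm moves only by the tool drive_tool, never from a script. Its argument "rows" is a list of rows, each a list of 3 entries, a list of its own where there are three numbers: the turn, a rotation vector about the tool's x, y, z in rad, then the shift along the tool's x, y, z in cm, then the closure, from 0 (fully open) to 1 (shut). In form: [[[rx, ry, rz], [tx, ty, tz], jaw], ...]. A call has 1 to 5 rows; each row shifts and turns the commanded pose from where the row before left it, along the tool's axes as they then stand; what a row does not reach is not made up. A row lasts 1/8 s, in which the tool goes at most 62.5 mm and 10.7 degrees, less where a joint would pass 70% of its speed; a pose out of reach is approached as far as the arm can. A call is refused whole if a number of a shift passes 6.25 or a number of a turn 0.188, either way. A call with a gripper value outside its range is refused whole. The fingers move at their own pace and stop on an object; the grip force is fixed at half the most. Time passes only in rows, so rows that do not move let the fingers close. It gives the time, the measured TCP pose, the force and the opening at its end, in the units of the state.
- sense(): the state, without advancing time (a new reading comes with each control period).
- grab_frame(name): name is "scene" or "top" or "wrist"; returns the picture (420x560x3 uint8, red, green, blue); there is no depth.
- camera_model(name): a dict with "intrinsics" (3x3 intrinsics, pixels), "R" (3x3) and "t" (3): a world point X has camera coordinates R X + t; the wrist camera has in their place "tool_from_camera" (4x4, takes a point from camera to tool coordinates, whose origin is the TCP and whose axes are the tool frame's). Camera axes: x right, y down, z forward; pixel columns grow to the right and rows downward; lengths in m; the calibration is good to about 2 mm. A picture is of the moment at which its call begins: read the wrist's pose just before it. camera_model takes no time and is no camera call.
- close_job(): hands the job in, once; it reports no verdict.
The state is a dict: "time": time; "qpos": joint angles; "qd": joint speeds; "effort": joint torques, N m; "tool_pos": TCP position; "tool_rot": TCP orientation; "contact_force": force on the tool from outside, world axes, zero at the start; "moment": the same for the moment, N m; "grip_width": finger opening in m.
Only numpy, scipy, OpenCV 4.12 (cv2) and the standard library are available. Lean on these libraries where they do the work, as an engineer would, in place of code of your own. Each camera call takes 0.05 s, during which the arm holds its last target. There are 200 camera calls.

## Working session

There is one attempt and no reset: what is moved stays moved. The work goes in short steps, Python scripts to look and compute and a tool call to move; the robot and the scene stay as the last step left them, time stands still between calls to the robot, and variables do not carry over. Pictures are saved under pics/ and viewed, about 8 in all and at most 12, crops included, and the job is handed in when it is done.

Besides the shell and the picture viewer there is one more tool, called after ">>>" as name(argument=value, ...), one argument or row to a line, values as JSON. drive_tool: Moves the arm, as the interface text tells. Its arguments: {"type":"object","properties":{"rows":{"type":"array"}},"required":["rows"]}

```bash
mkdir -p pics; ls
python3 - <<'E'
from station import *
import cv2,numpy as np
s=sense();print(s)
for n in("scene","top","wrist"):
    im=grab_frame(n);np.save(f'pics/{n}0.npy',im);cv2.imwrite(f'pics/{n}0.png',im[:,:,::-1]);print(n,camera_model(n))
E
```

```text
pics
{'time': 0.0, 'qpos': array([ 1.08789457e+00,  2.45807697e-01,  1.55898870e+00,  1.50791685e-05,
        1.33871702e+00, -1.74075340e-01]), 'qd': array([ 1.68943755e-03,  1.00563811e-03, -7.20482965e-04, -1.69970642e-05,
       -3.18967341e-04, -4.15136064e-04]), 'effort': array([-4.43480385e-04, -4.15830338e+01, -3.14603484e+01,  6.85023749e-02,
        3.31650500e-02, -1.25146630e-04]), 'tool_pos': array([0.19726181, 0.61873262, 0.21236305]), 'tool_rot': array([[-9.04905369e-04, -9.52689710e-01,  3.03943248e-01],
       [-1.69431210e-03,  3.03944397e-01,  9.52688266e-01],
       [-9.99998155e-01,  3.47118003e-04, -1.88919462e-03]]), 'contact_force': array([0.3679304 , 0.19355609, 0.52134707]), 'moment': array([-0.02302611, -0.01711965,  0.00542341]), 'grip_width': 0.09448596008022705}
scene {'intrinsics': array([[496.29297614,   0.        , 282.43342565],
       [  0.        , 496.29297614, 209.34893988],
       [  0.        ,   0.        ,   1.        ]]), 'R': array([[ 0.46433106, -0.88565018,  0.00452035],
       [-0.55271045, -0.29375704, -0.7798833 ],
       [ 0.69203166,
[... 295 characters left out ...]
 -0.00441331],
       [-0.99387731,  0.02444662, -0.10775091],
       [ 0.10782643,  0.00178827, -0.99416813]]), 't': array([0.01665444, 0.52761551, 0.87693406])}
wrist {'intrinsics': array([[369.07487121,   0.        , 276.4668317 ],
       [  0.        , 369.07487121, 205.28361331],
       [  0.        ,   0.        ,   1.        ]]), 'tool_from_camera': array([[ 8.26719551e-04, -2.71525278e-01,  9.62430953e-01,
        -1.70487625e-01],
       [-1.37382936e-04, -9.62431304e-01, -2.71525259e-01,
         7.96883261e-02],
       [ 9.99999649e-01,  9.22536495e-05, -8.32963716e-04,
        -1.09880577e-04],
       [ 0.00000000e+00,  0.00000000e+00,  0.00000000e+00,
         1.00000000e+00]])}
```

View pics/top0.png

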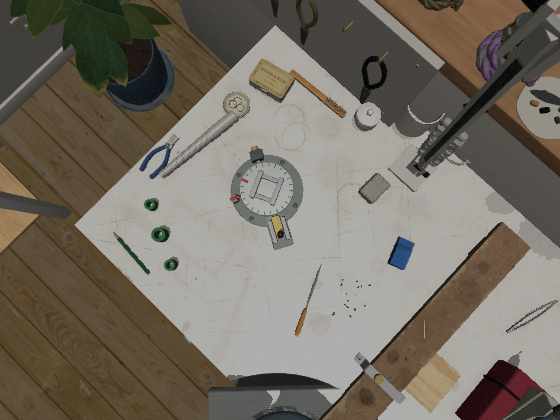

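View pics/scene0.png

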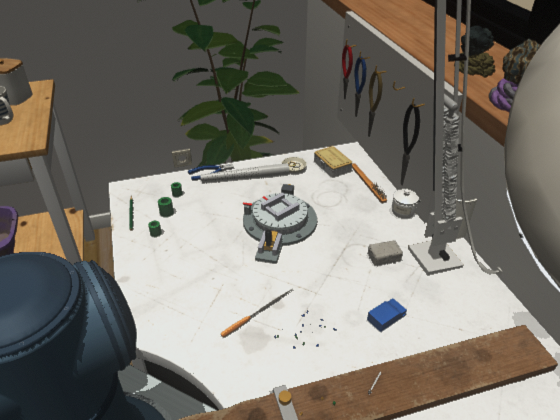

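The top view shows three green tubes at (151,204), (160,234) and (171,265). The swivel is at (267,188) with the bolt arm towards (281,240), the red pointer near (235,198) and the red mark near (245,181). Next I measure the tubes and the swivel and look at an enlarged crop.

```bash
cat > h.py <<'E'
from station import *
import cv2,numpy as np
def ray(n,uv,z,s=None):
    m=camera_model(n);d=np.linalg.solve(m["intrinsics"],np.array([uv[0],uv[1],1.]))
    if n=="wrist":
        T=m["tool_from_camera"];R=s["tool_rot"]@T[:3,:3];o=s["tool_rot"]@T[:3,3]+s["tool_pos"]
        d=R@d
    else:
        o=-m["R"].T@m["t"];d=m["R"].T@d
    return o+d*(z-o[2])/d[2]
def proj(n,X,s=None):
    m=camera_model(n);X=np.array(X,float)
    if n=="wrist":
        T=np.linalg.inv(m["tool_from_camera"]);c=T[:3,:3]@(s["tool_rot"].T@(X-s["tool_pos"]))+T[:3,3]
    else: c=m["R"]@X+m["t"]
    p=m["intrinsics"]@c;return p[:2]/p[2]
def blobs(im,lo,hi,amin=15):
    h=cv2.cvtColor(im,cv2.COLOR_RGB2HSV);k=cv2.inRange(h,np.array(lo),np.array(hi))
    n,l,st,c=cv2.connectedComponentsWithStats(k)
    return [(c[i].round(1),st[i]) for i in range(1,n) if st[i][4]>=amin],k
E
python3 - <<'E'
from h import *
t=np.load('pics/top0.npy');sc=np.load('pics/scene0.npy')
for n,im in(("top",t),("scene",sc)):
  for nm,lo,hi,z in(("green",(60,90,20),(90,255,255),.0175),("blue",(105,150,60),(125,255,255),.022),("red",(0,150,120),(6,255,255),.032),("red2",(174,150,120),(180,255,255),.032),("brass",(18,120,100),(32,255,255),.024)):
    for c,st in blobs(im,lo,hi,8)[0]: 
        p=ray(n,c,z)
        if 0.2<p[0]<1 and -.5<p[1]<.6: print(n,nm,c,st,p.round(3))
a=cv2.resize(t[140:290,130:310],None,fx=4.4,fy=4,interpolation=cv2.INTER_CUBIC)[:,:,::-1]
cv2.imwrite('pics/crop.png',cv2.resize(t[140:280,130:310],None,fx=4.2,fy=4.2,interpolation=cv2.INTER_CUBIC)[:,:,::-1])
E
```

```text
top green [106.6  55.9] [105  53   4   7  13] [0.888 0.379 0.017]
top green [110.3  58.9] [109  57   4   4   9] [0.88  0.371 0.017]
top green [84.2 68.3] [82 63  5 11 24] [0.86  0.429 0.017]
top green [105.7  64.9] [103  63   6   5  15] [0.866 0.381 0.017]
top green [102.3  71.2] [101  68   4   6  11] [0.852 0.388 0.017]
top green [89.9 76.1] [88 73  4  6  8] [0.841 0.416 0.017]
top green [150.3 204.4] [144 199  13  12  98] [0.547 0.277 0.017]
top green [159.4 234.4] [152 228  17  14 163] [0.481 0.257 0.017]
top green [132.7 255.3] [117 238  32  36 124] [0.438 0.314 0.017]
top green [170.3 264.4] [164 260  13  10  88] [0.417 0.234 0.017]
top blue [151.1 154.1] [149 153   5   4   8] [0.657 0.275 0.022]
top blue [166.7 156.5] [165 154   4   6  10] [0.651 0.241 0.022]
top blue [145.8 159.4] [143 157   6   6   8] [0.646 0.287 0.022]
top blue [401.4 253.2] [390 238  24  31 425] [ 0.428 -0.26   0.022]
top red [244.3 180.2] [242 179   6   3  11] [0.593 0.071 0.032]
top red [234.  197.5] [230 196   9   4  18] [0.556 0.094 0.032]
top brass [348.2  25.8] [344  22   9   8  10] [ 0.941 -0.168  0
[... 461 characters left out ...]
.426 0.304 0.017]
scene green [153.6 224.4] [149 221  10   7  42] [0.424 0.241 0.017]
scene blue [386.5 311.3] [369 299  37  26 447] [ 0.426 -0.263  0.022]
scene red [247.2 203.5] [243 203   9   2  13] [0.56  0.095 0.032]
scene brass [337.5 151. ] [334 148   8   7   8] [0.86  0.01  0.024]
scene brass [331.5 161.8] [315 152  36  17  82] [0.807 0.004 0.024]
scene brass [273.6 235. ] [271 231   7  11  44] [0.505 0.001 0.024]
scene brass [ 86.7 242.6] [ 84 242   7   3  12] [0.313 0.316 0.024]
scene brass [ 91.6 249. ] [ 89 244   6  10  34] [0.304 0.294 0.024]
scene brass [ 93.  257.1] [ 91 255   4   5  10] [0.288 0.275 0.024]
scene brass [284.5 396. ] [279 391  12  11 109] [ 0.203 -0.181  0.024]
```

View pics/crop.png

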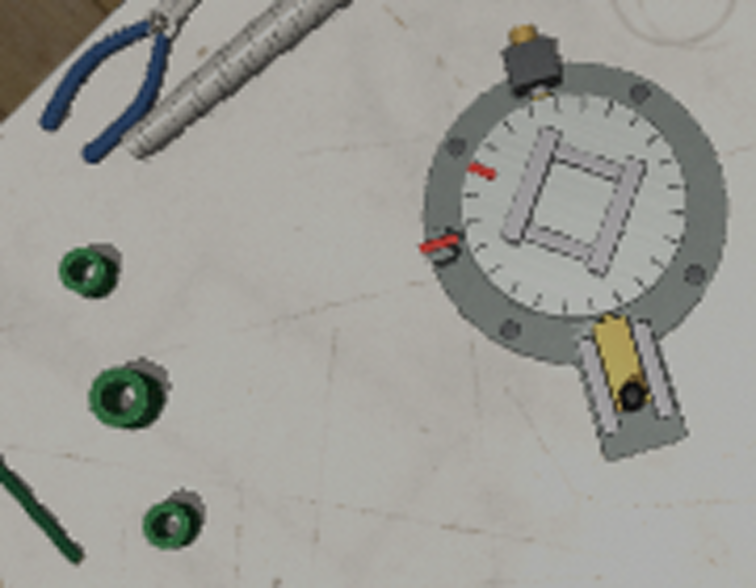

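The crop confirms the middle tube, (160,234) in the full image, as the wanted one. It is about 17 px across against 12–13 px for the other two at (151,204) and (171,265), and at about 2 mm/px that makes it the 30 mm tube. The red mark at crop (482,171) is clockwise of the pointer at crop (440,245).

Run:
```python
from h import *
t=np.load('pics/top0.npy')
# disc: bright-ish pixels vs grey base: use contour of base grey ring
h=cv2.cvtColor(t,cv2.COLOR_RGB2HSV);roi=np.zeros(t.shape[:2],np.uint8);roi[150:215,225:310]=1
g=cv2.cvtColor(t,cv2.COLOR_RGB2GRAY);print(g[188,228:310:3])
k=((g<150)&(roi>0)).astype(np.uint8)
k=cv2.morphologyEx(k,cv2.MORPH_OPEN,np.ones((3,3)))
c=max(cv2.findContours(k,cv2.RETR_EXTERNAL,cv2.CHAIN_APPROX_NONE)[0],key=cv2.contourArea)
cc=cv2.minEnclosingCircle(c);print(cc)
C0=ray("top",(266.8,189.2),.032);print("axis disc",C0)
kn=ray("top",(280.5,234.2),.060);print("knob",kn)
P=ray("top",(237.8,197.6),.036);M=ray("top",(241.9,179.7),.032)
cf=(122+0*0,0)
D=ray("top",(256,153.5),.036);print("det",D)
a=lambda v:np.degrees(np.arctan2(v[1],v[0]))
for n,v in(("knob->axis",C0-kn),("ptr-axis",P-C0),("mark",M-C0),("det",D-C0)):print(n,a(v),np.linalg.norm(v[:2]))
m=lambda x,y:(130+x/4.2,140+y/4.2)
# jaw long axis directions in crop
for p,q in(((549,130),(512,240)),((637,160),(598,272))):
    A=ray("top",m(*p),.048);B=ray("top",m(*q),.048);print("jaw",a(A-B),((A+B)/2).round(4))
print("tube top centre",ray("top",m(126,396),.035),"scene",ray("scene",(164.6,202),.035))
```

```text
[164  94 108 108 165 164 164 167 148 152 166 166 168 168 167 166 153 150
 167 171 169 166 109 110 108 145 173 172]
((266.5, 186.03125), 39.22382736206055)
axis disc [0.57178742 0.02338064 0.032     ]
knob [ 0.47329956 -0.00337291  0.06      ]
det [0.64947015 0.04486127 0.036     ]
knob->axis 15.197286104671967 0.10205689536460498
ptr-axis 105.47975129325468 0.0643924204226213
mark 67.50906782725836 0.057430309161629056
det 15.45705214968415 0.08059792151306651
jaw -19.502354778969906 [0.5809 0.0448 0.048 ]
jaw -20.406553669321173 [0.5641 0.0016 0.048 ]
tube top centre [0.48055636 0.25115229 0.035     ] scene [0.47847673 0.2518539  0.035     ]
```

>>> drive_tool(
  rows=[
    [[0,0,0],[0,-4.48,-3.78],0],
    [[0,0,0],[0,-4.48,-3.78],0],
    [[0,0,0],[0,-4.48,-3.78],0],
    [[0,0,0],[0,-4.48,-3.78],0],
    [[0,0,0],[0,-4.48,-3.78],0],
  ],
)

```text
time: 0.78
tool_pos: [0.3541, 0.3694, 0.2133]
tool_rot: [[0.0, -0.953, 0.304], [-0.0, 0.304, 0.953], [-1.0, -0.0, -0.0]]
contact_force: [1.3, -0.2, 0.1]
grip_width: 0.0939
```

>>> drive_tool(
  rows=[
    [[0,0,0],[0,-4.48,-3.78],0],
    [[0,0,0],[0,-4.48,-3.78],0],
    [[0,0,0],[0,-4.48,-3.78],0],
    [[0,0,0],[0,-4.48,-3.78],0],
    [[0,0,0],[0,-4.48,-3.78],0],
  ],
)

```text
time: 1.4
tool_pos: [0.5101, 0.1212, 0.2134]
tool_rot: [[0.0, -0.953, 0.304], [0.0, 0.304, 0.953], [-1.0, -0.0, 0.0]]
contact_force: [0.1, 0.3, -0.4]
grip_width: 0.0938
```

>>> drive_tool(
  rows=[
    [[0,0,0],[0,-4.48,-3.78],0],
    [[0,0,0],[0,-4.48,-3.78],0],
    [[0,0,0],[0,0,0],0],
    [[0,0,0],[0,0,0],0],
  ],
)

```text
time: 1.9
tool_pos: [0.5713, 0.0241, 0.213]
tool_rot: [[-0.001, -0.953, 0.304], [0.001, 0.304, 0.953], [-1.0, 0.001, 0.0]]
contact_force: [0.1, -0.2, 0.3]
grip_width: 0.0938
```

Run:
```python
from h import *
s=sense();im=grab_frame("wrist");np.save('pics/w1.npy',im);cv2.imwrite('pics/w1.png',im[:,:,::-1])
import pickle;pickle.dump(s,open('pics/w1.pkl','wb'))
print(s["time"],s["tool_pos"],s["tool_rot"],s["qpos"],proj("wrist",(.572,.0233,.032),s))
for nm,lo,hi,z in(("red",(0,120,100),(8,255,255),.034),("red",(172,120,100),(180,255,255),.034),("brass",(18,110,80),(32,255,255),.024)):
  for c,st in blobs(im,lo,hi,20)[0]:print(nm,c,st,ray("wrist",c,z,s))
```

```text
1.9 [0.57134702 0.02405201 0.21295475] [[-1.16433201e-03 -9.52629410e-01  3.04131305e-01]
 [ 5.10401160e-04  3.04130905e-01  9.52630113e-01]
 [-9.99999192e-01  1.26440670e-03  1.32113808e-04]] [-1.56283337e-01  6.48948733e-02  1.76069595e+00  3.33622660e-04
  1.31723143e+00 -1.41813723e+00] [276.3341255  187.15429845]
red [342.  148.8] [333 142  19  15 104] [0.55509822 0.0937133  0.034     ]
red [329.5 192. ] [323 190  14   5  70] [0.5919143  0.07128835 0.034     ]
brass [230.3 115.6] [214  94  29  42 549] [0.49432526 0.00232941 0.024     ]
brass [553.9 194.3] [549 191   9   9  25] [0.66538959 0.28569175 0.024     ]
brass [531.8 218. ] [524 211  16  14  65] [0.68381797 0.26144119 0.024     ]
brass [546.7 225.3] [538 218  17  15  75] [0.6964046  0.27501848 0.024     ]
brass [533.6 232.9] [525 227  20  11  55] [0.70067843 0.26117441 0.024     ]
brass [552.2 239.7] [547 236  11   8  33] [0.71411328 0.27863009 0.024     ]
brass [522.4 254.4] [518 251  16  11  48] [0.72130259 0.24697629 0.024     ]
brass [468.2 314. ] [455 295  25  37 361] [0.77457008 0.18065809 0.024     ]
brass [331.  396.2] [ 289  384   82   32 1762] [0.83488922 0.00722063 0.024     ]
```

View pics/w1.png

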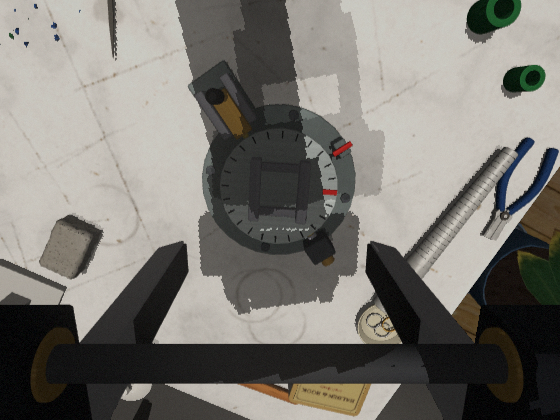

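The wrist view shows the head at (279,185). The red mark is at (329,192), the pointer at (342,149), and the knob at (216,96) with the bolt running from it to (238,130). I overlay the predicted outlines for −30° and −45° to settle which station the head is in.

```bash
cat >> h.py <<'E'
AX=np.array([.572,.0235,0]);YAW=np.radians(15.3)
def hp(x,y,z,ang,ax=None):
    a=YAW+ang;ax=AX if ax is None else ax
    return ax+np.array([np.cos(a)*x-np.sin(a)*y,np.sin(a)*x+np.cos(a)*y,z])
E
python3 - <<'E'
from h import *
import pickle
s=pickle.load(open('pics/w1.pkl','rb'));im=np.load('pics/w1.npy')
x0,y0,f=190,60,4.0
def P(X):
    u=proj("wrist",X,s);return tuple(((u-[x0,y0]+.5)*f-.5).round().astype(int).tolist())
g=np.clip(255*(im/255.)**.5,0,255).astype(np.uint8)[y0:260,x0:380,::-1]
g=cv2.resize(g,None,fx=f,fy=f,interpolation=cv2.INTER_CUBIC)
def loop(pts,col): cv2.polylines(g,[np.array([P(p) for p in pts])],True,col,1)
th=np.linspace(0,2*np.pi,72)
loop([hp(.08*np.cos(t),.08*np.sin(t),.01,0) for t in th],(255,0,0))
loop([hp(.058*np.cos(t),.058*np.sin(t),.032,0) for t in th],(255,0,255))
for ang,col in((-30,(0,255,0)),(-45,(0,255,255))):
    a=np.radians(ang)
    for sg in(1,-1): loop([hp(x,sg*y,.048,a) for x,y in((-.03,.018),(.03,.018),(.03,.028),(-.03,.028))],col)
    loop([hp(0,.043,.032,a),hp(0,.055,.032,a)],col)
loop([hp(0,.0615,.036,0),hp(0,.08,.036,0)],(255,255,0))
cv2.circle(g,P(hp(-.104,0,.06,0)),5*4,(0,165,255),1)
cv2.imwrite('pics/ov1.png',g)
E
```

```text
(no output)
```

View pics/ov1.png

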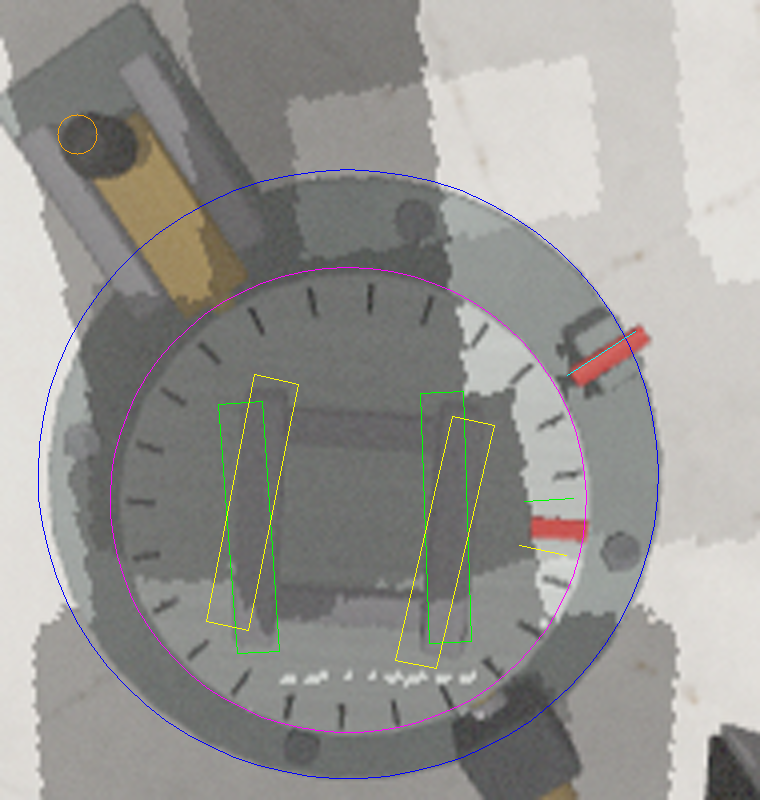

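The overlay shows the mark between the −30° and −45° outlines, so the head reads about −36° from the measured base yaw of 15.3°. The end target is still set by the base yaw, so this doesn't matter. The axis needs a correction of about 1.5 mm, to (0.5725, 0.0245). I descend onto the jaws now.

>>> drive_tool(
  rows=[
    [[0.063,0,0],[5,-0.1,0.07],0.2],
    [[0,0,0],[5,0,0],0.2],
    [[0,0,0],[4,0,0],0.2],
    [[0,0,0],[2,0,0],0.2],
    [[0,0,0],[0,0,0],0.2],
  ],
)

```text
time: 2.58
tool_pos: [0.5721, 0.025, 0.0527]
tool_rot: [[-0.002, -0.932, 0.362], [0.0, 0.362, 0.932], [-1.0, 0.002, -0.0]]
contact_force: [0.3, -0.1, 0.1]
grip_width: 0.075
```

>>> drive_tool(
  rows=[
    [[0,0,0],[0.9,0,0],0.2],
    [[0,0,0],[0,0,0],0.2],
    [[0,0,0],[0,0,0],0.6],
    [[0,0,0],[0,0,0],0.6],
    [[0,0,0],[0,0,0],0.6],
  ],
)

```text
time: 3.2
tool_pos: [0.5739, 0.0252, 0.045]
tool_rot: [[0.002, -0.931, 0.364], [0.002, 0.364, 0.931], [-1.0, -0.001, 0.003]]
contact_force: [0.6, 4.8, -0.4]
grip_width: 0.0555
```

>>> drive_tool(
  rows=[
    [[-0.12,0,0],[0,0,0],0.6],
    [[-0.12,0,0],[0,0,0],0.6],
    [[-0.12,0,0],[0,0,0],0.6],
    [[-0.12,0,0],[0,0,0],0.6],
    [[0,0,0],[0,0,0],0.6],
  ],
)

```text
time: 3.82
tool_pos: [0.5738, 0.0249, 0.045]
tool_rot: [[0.002, -0.994, -0.106], [0.002, -0.106, 0.994], [-1.0, -0.002, 0.001]]
contact_force: [1.4, 4.7, -0.0]
grip_width: 0.0556
```

Run:
```python
from h import *
s=sense();print(s["moment"],s["contact_force"],s["qpos"],np.degrees(np.arctan2(s["tool_rot"][1,2],s["tool_rot"][0,2])))
```

```text
[ 1.13640038 -0.41232298 -0.11802014] [ 1.35332634  4.73971385 -0.03643984] [-0.15495748  0.28242971  1.85152679  0.00228429  1.00593666 -1.83316273] 96.08419982240456
```

>>> drive_tool(
  rows=[
    [[-0.08,0,0],[0,0,0],0.6],
    [[-0.08,0,0],[0,0,0],0.6],
    [[0,0,0],[0,0,0],0.6],
  ],
)

```text
time: 4.2
tool_pos: [0.5738, 0.0248, 0.045]
tool_rot: [[0.002, -0.965, -0.263], [0.001, -0.263, 0.965], [-1.0, -0.002, 0.001]]
contact_force: [3.9, 4.4, 1.7]
grip_width: 0.0555
```

Run:
```python
from h import *
s=sense();print(s["moment"],s["contact_force"],np.degrees(np.arctan2(s["tool_rot"][1,2],s["tool_rot"][0,2])))
```

```text
[ 1.27409185 -0.41954936  0.1641026 ] [3.89909836 4.41863093 1.65187662] 105.22121711797239
```

>>> drive_tool(
  rows=[
    [[0,0,0],[0,0,0],0.25],
    [[0,0,0],[0,0,0],0.25],
    [[0,0,0],[-5,0,0],0.25],
    [[0,0,0],[-6,0,0],0.25],
    [[0,0,0],[-5,0,0],0.25],
  ],
)

```text
time: 4.82
tool_pos: [0.5729, 0.0236, 0.2066]
tool_rot: [[0.001, -0.965, -0.264], [-0.001, -0.264, 0.965], [-1.0, -0.0, -0.001]]
contact_force: [0.1, -0.4, -0.5]
grip_width: 0.0703
```

Run:
```python
from h import *
s=sense();im=grab_frame("wrist");np.save('pics/w2.npy',im)
import pickle;pickle.dump(s,open('pics/w2.pkl','wb'))
print(s["tool_pos"],s["qpos"])
c0=proj("wrist",(.573,.0245,.035),s);x,y=(c0-[75,90]).astype(int);x=max(x,0);y=max(y,0)
for nm,lo,hi,z in(("red",(0,120,60),(8,255,255),.034),("red",(172,120,60),(180,255,255),.034),("brass",(18,110,50),(32,255,255),.024)):
  for c,st in blobs(im,lo,hi,20)[0]:print(nm,c,st,ray("wrist",c,z,s))
g=np.clip(255*(im/255.)**.5,0,255).astype(np.uint8)[y:y+180,x:x+190,::-1]
print(x,y);cv2.imwrite('pics/w2.png',cv2.resize(g,None,fx=3.2,fy=3.2,interpolation=cv2.INTER_CUBIC))
```

```text
[0.57294028 0.02362588 0.20662156] [-1.56016003e-01  7.33624737e-02  1.76365933e+00 -8.97144543e-04
  1.30385247e+00 -1.99356155e+00]
red [330.5 188.9] [323 186  15   6  70] [0.56014416 0.07332536 0.034     ]
red [352.6 189. ] [343 187  21   6 103] [0.55467291 0.09367605 0.034     ]
brass [277.1 100.7] [268  72  20  55 797] [0.49550951 0.00282141 0.024     ]
brass [277.4 276.3] [272 274  12   6  49] [0.66668635 0.05003018 0.024     ]
brass [550.9 294.1] [540 281  20  30 239] [0.60971967 0.33636866 0.024     ]
brass [555.4 319.2] [551 317   9   5  20] [0.63614115 0.35500799 0.024     ]
brass [ 94.4 381. ] [ 90 367  14  30 180] [ 0.84983174 -0.11785554  0.024     ]
brass [213.4 397.4] [ 169  383   81   37 1668] [0.83595013 0.01909031 0.024     ]
brass [343.3 396.4] [327 384  38  31 503] [0.79444891 0.16455326 0.024     ]
brass [320.5 397.5] [316 392   9  12  36] [0.80297583 0.13944315 0.024     ]
brass [329.2 404.5] [326 398  10  12  36] [0.80982292 0.15221865 0.024     ]
brass [314.7 414.9] [311 409  12  11  34] [0.82876661 0.14022234 0.024     ]
brass [327. 413.] [323 411   9   6  23] [0.82225368 0.15341839 0.024     ]
202 98
```

View pics/w2.png

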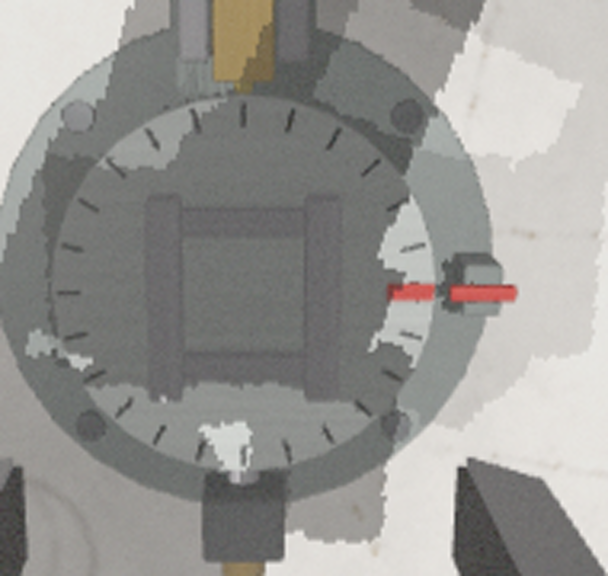

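The crop shows the red mark at (410,292) in line with the pointer at (483,292), with the jaws square to the bolt. The head is at station 0. Next I close the fingers and drop behind the knob.

>>> drive_tool(
  rows=[
    [[0,0,0],[0,6.2,0],1],
    [[0,0,0],[0,6.2,0],1],
    [[0,0,0],[4,0.2,0],1],
    [[0,0,0],[4,0,0],1],
    [[0,0,0],[2,0,0],1],
  ],
)

```text
time: 5.5
tool_pos: [0.4497, -0.0093, 0.1021]
tool_rot: [[-0.003, -0.965, -0.264], [0.0, -0.264, 0.965], [-1.0, 0.003, 0.001]]
contact_force: [-0.4, 0.0, -0.2]
grip_width: 0.0238
```

>>> drive_tool(
  rows=[
    [[0,0,0],[4,0,0],1],
    [[0,0,0],[2.2,0,0],1],
    [[0,0,0],[0,0,0],1],
  ],
)

```text
time: 5.88
tool_pos: [0.4496, -0.0091, 0.0406]
tool_rot: [[-0.005, -0.964, -0.264], [0.001, -0.264, 0.964], [-1.0, 0.004, 0.002]]
contact_force: [-0.0, -0.0, -0.8]
grip_width: 0.0004
```

>>> drive_tool(
  rows=[
    [[0,0,0],[0,-0.5,0],1],
    [[0,0,0],[0,-0.4,0],1],
    [[0,0,0],[0,-0.4,0],1],
    [[0,0,0],[0,-0.4,0],1],
    [[0,0,0],[0,0,0],1],
  ],
)

```text
time: 6.5
tool_pos: [0.4685, -0.0047, 0.0427]
tool_rot: [[0.001, -0.964, -0.265], [0.0, -0.265, 0.964], [-1.0, -0.001, -0.0]]
contact_force: [-0.8, -0.3, 0.1]
grip_width: 0.0009
```

>>> drive_tool(
  rows=[
    [[0,0,0],[0,-0.2,0],1],
    [[0,0,0],[0,-0.2,0],1],
    [[0,0,0],[0,0,0],1],
  ],
)

```text
time: 6.88
tool_pos: [0.4718, -0.0036, 0.0424]
tool_rot: [[0.0, -0.964, -0.265], [0.0, -0.265, 0.964], [-1.0, -0.0, 0.0]]
contact_force: [-0.5, -0.2, 1.5]
grip_width: 0.0002
```

>>> drive_tool(
  rows=[
    [[0,0,0],[0,-0.2,0],1],
    [[0,0,0],[0,-0.2,0],1],
    [[0,0,0],[0,0,0],1],
  ],
)

```text
time: 7.25
tool_pos: [0.4729, -0.0033, 0.0422]
tool_rot: [[-0.008, -0.964, -0.266], [-0.001, -0.266, 0.964], [-1.0, 0.008, 0.001]]
contact_force: [-13.6, -5.4, 11.1]
grip_width: 0.0005
```

The bolt stopped against about 14 N where its stop should be. Back off, rise, and go above the tube.

>>> drive_tool(
  rows=[
    [[0,0,0],[0,2.3,0],1],
    [[0,0,0],[-5,0,0],0.4],
    [[0,0,0],[-5,0,0],0.4],
    [[0,0,0],[0,-1.88,4.89],0.4],
    [[0,0,0],[0,-1.88,4.89],0.4],
  ],
)

```text
time: 7.88
tool_pos: [0.465, 0.0964, 0.1438]
tool_rot: [[0.004, -0.965, -0.263], [0.0, -0.263, 0.965], [-1.0, -0.004, -0.001]]
contact_force: [0.3, -0.4, -0.4]
grip_width: 0.037
```

>>> drive_tool(
  rows=[
    [[0,0,0],[0,-1.88,4.89],0.4],
    [[0,0,0],[0,-1.88,4.89],0.4],
    [[0,0,0],[0,-1.88,4.89],0.4],
    [[0,0,0],[0,0,0],0.4],
    [[0,0,0],[0,0,0],0.4],
  ],
)

```text
time: 8.5
tool_pos: [0.4793, 0.2517, 0.1422]
tool_rot: [[-0.0, -0.964, -0.265], [-0.0, -0.265, 0.964], [-1.0, 0.0, -0.0]]
contact_force: [-0.5, 0.3, -0.0]
grip_width: 0.0562
```

Run:
```python
from h import *
s=sense();im=grab_frame("wrist");np.save('pics/w3.npy',im);cv2.imwrite('pics/w3.png',im[:,:,::-1])
print(s["tool_pos"],s["tool_rot"].round(3))
b,k=blobs(im,(60,80,15),(90,255,255),60)
for c,st in b:
  print(c,st,ray("wrist",c,.0175,s).round(4))
  k2=np.zeros_like(k);x,y,w,h,_=st;k2[y:y+h,x:x+w]=k[y:y+h,x:x+w]
  cn=cv2.findContours(k2,cv2.RETR_EXTERNAL,cv2.CHAIN_APPROX_NONE)[0];print('  circ',cv2.minEnclosingCircle(max(cn,key=len)))
t=grab_frame("top");kn=t[215:250,265:295];cv2.imwrite('pics/top3.png',cv2.resize(t[140:260,220:320],None,fx=5,fy=5,interpolation=cv2.INTER_CUBIC)[:,:,::-1])
for c,st in blobs(t,(18,120,100),(32,255,255),30)[0]: print("brass",c,st)
```

```text
[0.47925561 0.25166373 0.14222261] [[-0.    -0.964 -0.265]
 [-0.    -0.265  0.964]
 [-1.     0.    -0.   ]]
[278.5 120.5] [264 105  28  32 439] [0.4159 0.2359 0.0175]
  circ ((276.5, 120.43548583984375), 15.636731147766113)
[365. 169.] [339 115  52 110 886] [0.4342 0.3135 0.0175]
  circ ((367.0, 169.0), 58.30961990356445)
[281.7 208.2] [264 186  37  42 727] [0.4839 0.2574 0.0175]
  circ ((281.069091796875, 205.74349975585938), 21.276966094970703)
[284.  282.4] [272 269  26  28 337] [0.549  0.2777 0.0175]
  circ ((284.0249938964844, 282.0249938964844), 14.177599906921387)
brass [276.9 219.8] [274 214   8  15  41]
brass [378.5 379. ] [375 375   8   9  58]
```

View pics/w3.png

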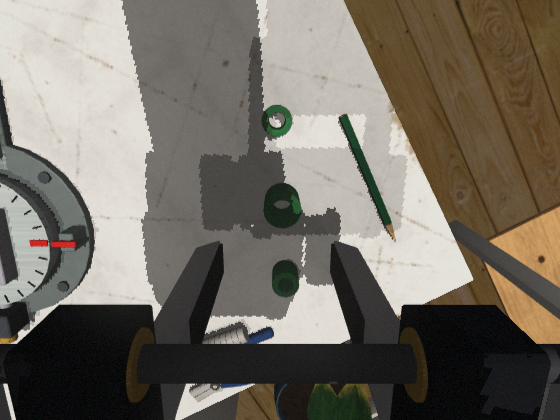

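The wrist view shows the target tube at (282,207) between the fingers, clearly larger than its neighbours at (277,120) and (285,278). It is about 3.5 mm off along tool z. Shift, descend and grip.

>>> drive_tool(
  rows=[
    [[0,0,0],[5,0,0.35],0.4],
    [[0,0,0],[4,0,0],0.4],
    [[0,0,0],[2.3,0,0],0.4],
    [[0,0,0],[0,0,0],0.9],
    [[0,0,0],[0,0,0],0.9],
  ],
)

```text
time: 9.22
tool_pos: [0.4794, 0.2549, 0.0307]
tool_rot: [[0.002, -0.965, -0.264], [0.001, -0.264, 0.965], [-1.0, -0.002, 0.0]]
contact_force: [0.3, -0.2, -0.0]
grip_width: 0.0397
```

>>> drive_tool(
  rows=[
    [[0,0,0],[0,0,0],0.9],
    [[0,0,0],[0,0,0],0.9],
  ],
)

```text
time: 9.48
tool_pos: [0.4796, 0.2555, 0.031]
tool_rot: [[0.003, -0.964, -0.265], [0.001, -0.265, 0.964], [-1.0, -0.003, -0.0]]
contact_force: [-1.4, -0.7, 3.9]
grip_width: 0.0286
```

Run:
```python
from h import *
s=sense();print(s["tool_pos"],s["grip_width"],s["contact_force"])
im=grab_frame("wrist");np.save('pics/w4.npy',im)
b,k=blobs(im,(60,80,15),(90,255,255),60)
for c,st in b: print(c,st)
import pickle
# nest centre from w2 pocket edges
s2=pickle.load(open('pics/w2.pkl','rb'))
print("nest",ray("wrist",(202+243/3.2,98+294/3.2),.044,s2), ray("wrist",(202+243/3.2,98+294/3.2),.040,s2))
```

```text
[0.47963054 0.25547071 0.0310319 ] 0.02857686671019682 [-1.43336808 -0.72043391  3.93807657]
[268.7 129.8] [ 245  104   49   50 1137]
[404.  200.2] [ 367  119   75  165 2217]
[276.  260.4] [ 248  222   58   75 3390]
[282.4 337.8] [266 331  34  13 285]
[283.1 386.7] [267 384  33   8 120]
nest [0.57202585 0.02458167 0.044     ] [0.57293946 0.02484092 0.04      ]
```

View pics/top3.png

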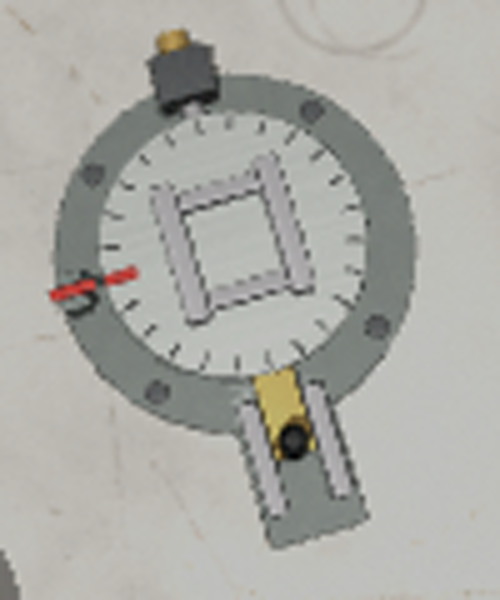

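The top crop shows the bolt in, with the knob at (293,440) (full image (278.6,228.0), moved about 13 mm), and the mark in line with the pointer. The tube is gripped at 28.6 mm. Lift it and carry it to above the nest.

>>> drive_tool(
  rows=[
    [[0,0,0],[-4.5,0,0],0.9],
    [[0,0,0],[-4.5,0,0],0.9],
    [[0,0,0],[0,-0.6,-4.9],0.9],
    [[0,0,0],[0,-0.6,-4.9],0.9],
    [[0,0,0],[0,-0.6,-4.9],0.9],
  ],
)

```text
time: 10.15
tool_pos: [0.535, 0.1172, 0.1197]
tool_rot: [[0.0, -0.964, -0.266], [0.0, -0.266, 0.964], [-1.0, -0.001, 0.0]]
contact_force: [0.6, -0.2, -0.2]
grip_width: 0.0285
```

>>> drive_tool(
  rows=[
    [[0,0,0],[0,-0.6,-4.9],0.9],
    [[0,0,0],[0,-0.5,-5.1],0.9],
    [[0,0,0],[0,0,0],0.9],
    [[0,0,0],[0,0,0],0.9],
  ],
)

```text
time: 10.65
tool_pos: [0.5713, 0.0253, 0.1192]
tool_rot: [[-0.001, -0.964, -0.265], [0.001, -0.265, 0.964], [-1.0, 0.001, 0.001]]
contact_force: [0.2, 0.9, -0.3]
grip_width: 0.0288
```

Run:
```python
from h import *
s=sense();print(s["tool_pos"],s["grip_width"],s["tool_rot"].round(3))
R=s["tool_rot"]
for T in((.573,.0246),(.5735,.0247)): print((R.T@(np.array([*T,.063])-s["tool_pos"])*100).round(2))
im=grab_frame("wrist");np.save('pics/w5.npy',im)
g=np.clip(255*(im/255.)**.5,0,255).astype(np.uint8)[90:330,150:410,::-1]
cv2.imwrite('pics/w5.png',cv2.resize(g,None,fx=2.5,fy=2.5,interpolation=cv2.INTER_CUBIC))
```

```text
[0.57131909 0.02527459 0.11919263] 0.028770459204966754 [[-0.001 -0.964 -0.265]
 [ 0.001 -0.265  0.964]
 [-1.     0.001  0.001]]
[ 5.62 -0.15 -0.11]
[ 5.62 -0.2  -0.12]
```

View pics/w5.png

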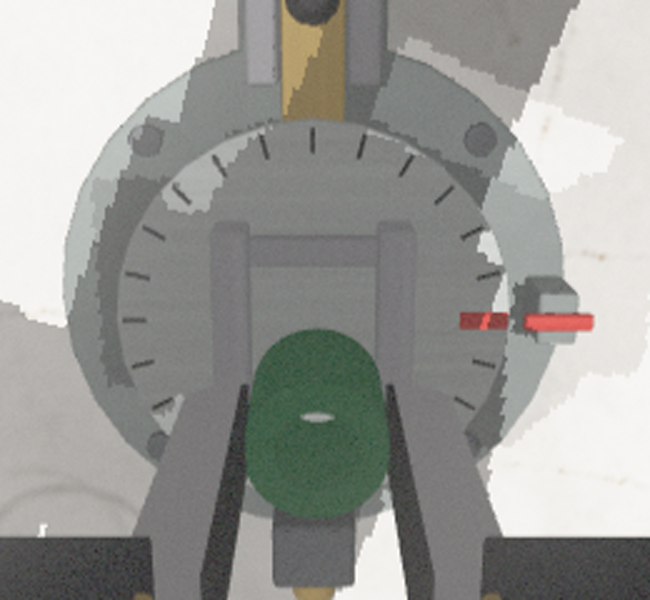

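The crop shows the tube held upright with its top at (317,450) and the nest pocket at (312,315), still in line. Correct by about 2 mm and lower.

>>> drive_tool(
  rows=[
    [[0,0,0],[2.5,-0.17,-0.11],0.9],
    [[0,0,0],[1.5,0,0],0.9],
    [[0,0,0],[0,0,0],0.9],
  ],
)

```text
time: 11.08
tool_pos: [0.5722, 0.0252, 0.0779]
tool_rot: [[-0.003, -0.964, -0.266], [0.001, -0.266, 0.964], [-1.0, 0.003, 0.001]]
contact_force: [-0.3, -0.6, 0.4]
grip_width: 0.0287
```

>>> drive_tool(
  rows=[
    [[0,0,0],[0.8,0,0],0.9],
    [[0,0,0],[0.4,0,0],0.9],
    [[0,0,0],[0,0,0],0.9],
  ],
)

```text
time: 11.45
tool_pos: [0.5736, 0.0242, 0.0673]
tool_rot: [[-0.0, -0.964, -0.265], [0.0, -0.265, 0.964], [-1.0, 0.0, 0.0]]
contact_force: [0.5, -0.0, -0.6]
grip_width: 0.029
```

>>> drive_tool(
  rows=[
    [[0,0,0],[0.3,0,0],0.9],
    [[0,0,0],[0.1,0,0],0.9],
    [[0,0,0],[0,0,0],0.9],
  ],
)

```text
time: 11.82
tool_pos: [0.5737, 0.0242, 0.0634]
tool_rot: [[-0.0, -0.964, -0.265], [0.0, -0.265, 0.964], [-1.0, 0.0, 0.0]]
contact_force: [-0.7, 0.5, -1.5]
grip_width: 0.0285
```

>>> drive_tool(
  rows=[
    [[0,0,0],[0.1,0,0],0.9],
    [[0,0,0],[0,0,0],0.9],
    [[0,0,0],[0,0,0],0.5],
    [[0,0,0],[0,0,0],0.4],
    [[0,0,0],[0,0,0],0.4],
  ],
)

```text
time: 12.45
tool_pos: [0.5736, 0.0242, 0.0622]
tool_rot: [[-0.0, -0.964, -0.265], [0.0, -0.265, 0.964], [-1.0, 0.0, 0.0]]
contact_force: [-0.4, 0.4, -0.8]
grip_width: 0.0543
```

>>> drive_tool(
  rows=[
    [[0,0,0],[-4,0,0],0.4],
    [[0,0,0],[-5,0,0],0.4],
    [[0,0,0],[-4,0,0],0.4],
    [[0,0,0],[0,0,0],0.4],
  ],
)

```text
time: 12.95
tool_pos: [0.5761, 0.0239, 0.1966]
tool_rot: [[0.008, -0.964, -0.265], [-0.001, -0.265, 0.964], [-1.0, -0.007, -0.003]]
contact_force: [0.9, 0.1, 0.9]
grip_width: 0.0566
```

Run:
```python
from h import *
s=sense();print(s["tool_pos"],s["contact_force"])
im=grab_frame("wrist");sc=grab_frame("scene")
g=np.clip(255*(im/255.)**.5,0,255).astype(np.uint8)[70:290,170:390,::-1]
a=cv2.resize(g,(480,480),interpolation=cv2.INTER_CUBIC)
b=cv2.resize(sc[175:270,230:330,::-1],(300,285),interpolation=cv2.INTER_CUBIC)
o=np.zeros((480,790,3),np.uint8);o[:,:480]=a;o[:285,485:785]=b
cv2.imwrite('pics/w6.png',o)
bb,k=blobs(im,(55,80,15),(90,255,255),200)
for c,st in bb:print(c,st)
for z in(.032,.067):print([proj("wrist",hp(0,0,z,0,np.array([.5732,.0246,0])),s).round(1)])
```

```text
[0.57606222 0.02389895 0.19655029] [0.85940596 0.08406179 0.89336342]
[544.3  78.2] [526  64  34  28 780]
[277.9 193.8] [ 261  173   35   41 1012]
[528.3 222.4] [509 209  40  28 787]
[array([278.6, 186.2])]
[array([278.7, 195.7])]
```

View pics/w6.png

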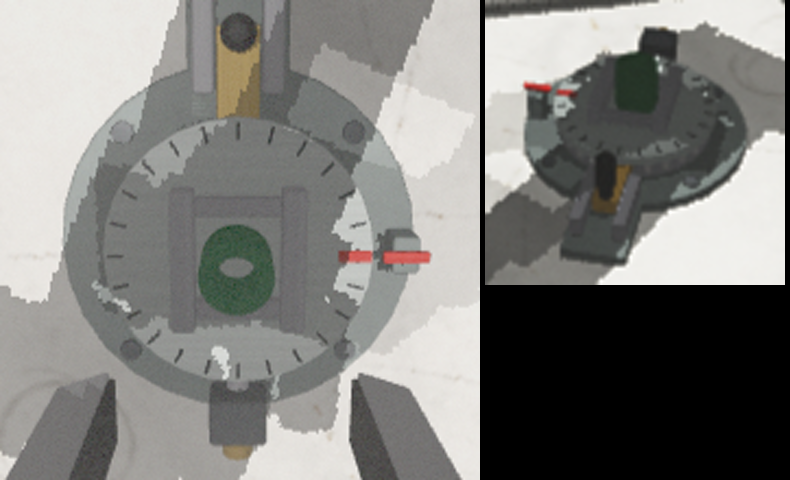

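The picture shows the tube upright in the pocket at (237,268), the mark in line with the pointer at y=257, and the knob at (238,32). One number left to check is the bolt travel.

Run:
```python
from h import *
s=sense();k=ray("wrist",(170+238*220/480,70+32*220/480),.060,s)
u=np.array([.965,.264]);print("wrist dist",(np.array([.5732,.0246])-k[:2])@u)
a=ray("top",(280.5,234.2),.06);b=ray("top",(220+293/5,140+440/5),.06);print("travel top",(b-a)[:2]@u)
```

```text
wrist dist 0.09216627359856558
travel top 0.01332845392096476
```

```bash
python3 -c "
from station import *
print(sense()['qd'].round(3),close_job())"
```

```text
the job is handed in; nothing more can be done
[-0.001  0.022  0.028  0.001  0.003 -0.001] None
```

I turned the head anticlockwise to the pointer, pushed the lock bolt in to its stop, and stood the largest green tube in the nest. The gripper was then opened and lifted clear, and the job was handed in about 13 s into the 48 s. `close_job` gives no verdict, so the checks below are my own.

- **Head:** in the last pictures the red mark is in line with the pointer. The head was turned to a tool angle of 105.2°, against 105.3° measured for the pointer.
- **Lock bolt:** it stopped under about 14 N. The top view shows about 13.3 mm of travel from its start. The wrist view puts the knob 92 mm from the axis, against 90 mm when fully in, which is within the 2 mm calibration.
- **Tube:** it looks upright in the last picture and within about 2 mm of the nest centre. It was released with its bottom at about nest-floor height. I felt no clear contact on the way down, so the height rests on the measured tool position and that picture.
- **Blue and pumice blocks:** the arm never went near them, but I did not measure them again at the end.

Two readings disagreed:
- **Head start angle:** it read about −36°, between two stations, and I did not find out why. The final angle was set from the base's own direction instead.
- **Tube position:** the top and wrist views differed by about 4 mm. I used the wrist view, and the grip centred the tube.

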